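Close the flow-cell clamp and hold it pressed with the locating pin

TASK

Swing the open cover of the aluminium flow-cell clamp shut, take the round collared locating pin from the pin stand and push it down through the cover's hole into the hole of the base until its collar sits flat on the cover. Finish while still holding: keep the gripper on the pin and keep pushing it down firmly (about 10 N), so that the two halves stay pressed shut. Leave the two square plugs and everything else on the bench where they are.

Things in the scene. Friction and masses are not known exactly. Their poses are not given: they have to be found in the camera images.
- clamp: Clamp base, fixed to the bench: a plain aluminium block 150 (x) x 100 (y) x 34 mm high. Origin: centre of its underside, on the bench; z up. The hinge lies along its y at its -x edge (the edge nearer the robot); the vertical through hole is near its +x edge.
- clamp_hinge (a point): Middle of the hinge axis, 71 mm to the clamp's -x of its origin, 39 mm above the bench; the axis runs along the clamp's y.
- clamp_hole (a point): Centre of the mouth of the base's hole in its top face, 34 mm above the bench and 48 mm to the clamp's +x of its origin; the hole is 11 mm across and goes right through the 34 mm block.
- cover (a joint): Cover angle, rad: 0 = shut flat on the base, 1.57 = upright; starts at 1.0 to 1.35, leaning away from the robot, and swings shut towards the clamp's +x and down. Stiff hinge: stays where it is left; about 3 N at 90 mm from the hinge moves it. Pushing its outer face (towards the robot when open, on top when shut) with shut fingers closes it.
- cover_hole (a point): Centre of the mouth of the cover's hole in its outer face, on its middle line, 119 mm from the hinge axis; 11 mm across, right through; over the base's hole when shut.
- cover_face (a point): Point on the middle line of the cover's outer face, 90 mm from the hinge axis. The cover is an aluminium plate reaching from 2 to 140 mm from the hinge axis, 94 mm wide, 10 mm thick; its outer face is 5 mm off the axis, 44 mm above the bench when shut. Flush round window in its middle; two port stubs 20 mm high stand on it 20 mm from the hinge, 30 mm to either side of the middle line.
- stand: Pin stand, fixed: a white plastic block 56 (x) x 180 (y) x 46 mm high, origin at the centre of its underside. Three holes, 14 mm across and 38 mm deep, in a row along its y, 58 mm apart, hold the pin and the two plugs in any order.
- pin: Locating pin, steel, about 70 g, upright in the stand. From the bottom: shank 8 mm across and 34 mm long, tapered to 4 mm at the tip; round collar 24 mm across and 5 mm thick (it rests on the stand, or at the end on the cover); round grip 16 mm across and 34 mm high. 73 mm in all. Origin at the tip of the shank, z along the pin towards the grip.
- pin_tip (a point): Lower end of the pin's shank (the pin's origin).
- pin_grip (a point): Point on the pin's axis where to grip it, 62 mm above its tip (23 mm above the top of the collar, 11 mm below the top).
- plug_a: A square plug, not wanted: steel, grip 22 x 22 x 30 mm, no collar, shank 12 mm across and 34 mm long (too thick for the clamp's hole); stands in the stand. Origin at the lower end of its shank.
- plug_b: The other square plug, same as plug_a.
- beaker: Empty glass beaker, 70 mm across, 90 mm high, bystander; origin under its centre.
- dropper: Small glass dropper bottle, 38 mm across, 95 mm high, bystander; origin under its centre.
- dish: Shallow glass dish, 84 mm across, 16 mm high, bystander; origin under its centre.
- spatula: Steel spatula, 170 mm long, lying on the bench, bystander; along its x.
- slidebox: Grey slide box 85 x 100 x 30 mm, bystander; origin under its centre.
- jar: Amber jar, 60 mm across, 70 mm high, bystander; origin under its centre.
Mind the look-alikes: they are no part of the job. What is shaped like the clamp but purple or red is not meant.

How it is judged (in metres and radians):
On the way, in this order (a step that is already met when the one before it is completed fails the run):
1. the cover is swung shut onto the base, before the pin is over the hole (value of joint cover below 0.03 rad and horizontal distance between pin_tip and clamp_hole above 0.04 m), for 0.2 s.
2. the pin's tip is through the shut cover and into the base's hole (value of joint cover below 0.03 rad and horizontal distance between pin_tip and clamp_hole below 0.006 m and z of pin_tip in the frame of clamp below 0.03 m), for 0.1 s.
At the end, for the whole second after the job is handed in: For the last second: cover shut (< 0.02 rad); pin upright (0.12 rad) in both holes, tip within 5 mm of the hole axis, collar within 2.5 mm of the cover; fingers on the pin (> 2 N), pin pressed on the clamp with > 4 N; plugs within 20 mm, other things within 30 mm of their starts (value of joint cover below 0.02 rad and horizontal distance between pin_tip and clamp_hole below 0.005 m and z of pin_tip in the frame of clamp below 0.0125 m and angle between pin's own z axis and vertical below 0.12 rad and contact force between pin and clamp above 4 N and contact force between the fingers and pin above 2 N and distance of each of plug_a, plug_b from where it was at the start of the episode below 0.02 m and distance of each of beaker, dropper, dish, spatula, slidebox, jar from where it was at the start of the episode below 0.03 m); the arm keeps its last pose, push and grip.
It fails at once if a plug is taken out of, or lifted in, the stand (distance of any of plug_a, plug_b from where it was at the start of the episode above 0.02 m).
It fails at once if another thing on the bench is shifted by more than 30 mm (distance of any of beaker, dropper, dish, spatula, slidebox, jar from where it was at the start of the episode above 0.03 m).
It fails at once if the beaker, dropper bottle or jar is tipped (angle between any of beaker, dropper, jar's own z axis and vertical above 0.5 rad).
It also fails if it takes over 59 s, if anything falls off the work surface, if the arm or the gripper's body presses on something with over 40 N, if the wrist force passes 120 N, or if a joint passes its speed limit or range.

ROBOT

A 7-joint arm with a two-finger parallel gripper is mounted at the origin on the work surface. World frame = base frame: x ahead of the robot, y to its left, z up, the work surface at z = 0. Lengths are in m, angles in degrees, forces in N, time in s.
With the tool pointing down it reaches from about 0.425 to 0.925 m from the base axis. Payload 6.8 kg.
Tool frame: the origin (TCP) lies between the finger pads; the fingertips stand 11 mm ahead of it and the grasp point (between the pads) lies 8 mm behind it; z points along the fingers, y is the direction in which the jaws open and shut (so a half turn about z gives the same grasp; the last joint's range is limited). The gripper opens to 88 mm and grips with 3 to 60 N. Pads are 20 mm wide; open, the fingers measure 115 mm over their backs; the gripper's body (75 mm by 178 mm) begins 61 mm behind the grasp point.
Start: joints at [-6.194, 27.33, 1.283, 89.118, -0.659, 63.558, -4.761], TCP at [0.675, 0, 0.234] pointing down, gripper open.
Joint ranges: [-169.35, 169.35], [-19.33, 120.38], [-80.79, 83.38], [13.8, 139.57], [-78.32, 258.32], [9.67, 109.79], [-169.56, 169.56]. Speed limits (degrees/s): [136.94, 136.94, 180, 180, 180, 180, 180].

INTERFACE

Orientations are given as a 3x3 rotation matrix whose columns are the frame's x, y, z axes.
In Python, from station import readout, vision, order, spotter gives the robot as it stands. The module is installed in compiled form; this text tells all that it offers.
- The arm moves only by the tool arm_command, never from a script. Its argument "plan" is a list of rows, each an object of numbers: "gripper": the opening in per cent of the stroke, from 0 (shut) to 100 (fully open); "x", "y", "z": the shift along the tool's x, y, z in mm; "roll": the turn about the tool's z in rad. A call has 1 to 5 rows; each row is the pose to reach, as a shift and turn from the pose commanded when the call began, along the tool's axes at that moment; what a row does not reach only later rows make up. A row lasts 1/10 s, in which the tool goes at most 50 mm and 8.59 degrees, less where a joint would pass 70% of its speed; a pose out of reach is approached as far as the arm can. A call with a gripper value outside its range is refused whole. The fingers move at their own pace and stop on an object; "newtons" is the grip in N (left out, the last holds). Time passes only in rows, so rows that repeat a pose let the fingers close. It gives the time, the measured TCP pose, the force and the opening at its end, in the units of the state.
- readout.get_state(): the state, without advancing time (a new reading comes with each control period).
- vision.get_image(name): name is "scene" or "side" or "wrist"; returns a dict with "pixels" (480x640x3 uint8, red, green, blue), "depth" (480x640 float32, m along the optical axis (not along the pixel's ray), 0 where there is no reading), "intrinsics" (3x3 intrinsics, pixels), "R" (3x3) and "t" (3): a world point X has camera coordinates R X + t; the wrist camera has in their place "tool_from_camera" (4x4, takes a point from camera to tool coordinates, whose origin is the TCP and whose axes are the flange's). Camera axes: x right, y down, z forward; pixel columns grow to the right and rows downward; lengths in m; the calibration is good to about 2 mm. A picture is of the moment at which its call begins: read the wrist's pose just before it.
- order.job_done(): hands the job in, once; it reports no verdict.
Trained networks look in a picture, given as the dict that the camera call returned (one of the last four; its "shot" number tells which), for a name from the list of things; names that differ only in an ending like _2 or _b are one class to them, and where a whole thing is asked for, a point or a joint stands for the part that bears it (a point fixed in the world has none). Each returns a list of dicts, best first, with "p" (0 to 1); they miss things now and then, are a little off and sometimes report something else, mostly with a low value. They report only what shows in the picture. A call takes as long as a camera call. They do not tell look-alikes from the thing itself.
- spotter.silhouettes(target, picture): "pixels" (480x640 bool, what is visible of it).
- spotter.tip_of(target, picture): "xyz" ([x, y, z] in m, in world coordinates, good to about 4 mm: a listed point, or the origin of a listed thing).
The state is a dict: "t": time; "joints": joint angles; "dq": joint speeds; "tau": joint torques, N m; "tool_pos": TCP position; "eef_rot": TCP orientation; "force": force on the tool from outside, world axes, zero at the start; "moment": the same for the moment, N m; "width": opening from 0.0 (shut) to 1.0 (fully open).
Only numpy, scipy, OpenCV 4.12 (cv2) and the standard library are available. Lean on these libraries where they do the work, as an engineer would, in place of code of your own. Each camera call takes 0.05 s, during which the arm holds its last target.

## Working session

There is one attempt and no reset: what is moved stays moved. The work goes in short steps, Python scripts to look and compute and a tool call to move; the robot and the scene stay as the last step left them, time stands still between calls to the robot, and variables do not carry over. Pictures are saved under pics/ and viewed, and the job is handed in when it is done.

Besides the shell and the picture viewer there is one more tool, called after "Emit:" as name([rows], argument=value, ...), one row to a line, values as JSON. arm_command: Moves the arm, as the interface text tells. Its arguments: {"type":"object","properties":{"plan":{"type":"array","items":{"type":"object","properties":{"gripper":{"type":"number"},"x":{"type":"number"},"y":{"type":"number"},"z":{"type":"number"},"roll":{"type":"number"}}}},"newtons":{"type":"number"}},"required":["plan"]}

```bash
mkdir -p pics
python3 - <<'E'
from station import readout, vision
import cv2,numpy as np
s=readout.get_state(); print({k:np.round(v,3).tolist() for k,v in s.items()})
for n in ("scene","side","wrist"):
    p=vision.get_image(n); cv2.imwrite(f"pics/{n}0.png",p["pixels"][:,:,::-1])
    np.savez(f"{n}0.npz",**{k:v for k,v in p.items()})
    print(n,[k for k in p])
E
```

```text
{'t': 0.0, 'joints': [-6.195, 27.375, 1.281, 89.177, -0.659, 63.56, -4.762], 'dq': [0.038, -0.043, 0.022, 0.06, 0.041, -0.088, 0.096], 'tau': [-0.001, -58.285, 1.534, -27.261, -0.054, 0.017, 0.0], 'tool_pos': [0.674, -0.0, 0.233], 'eef_rot': [[-0.0, 1.0, -0.002], [1.0, 0.0, -0.0], [-0.0, -0.002, -1.0]], 'force': [0.124, -0.503, -0.929], 'moment': [0.079, -0.013, 0.02], 'width': 0.996}
scene ['pixels', 'depth', 'intrinsics', 'R', 't', 'shot']
side ['pixels', 'depth', 'intrinsics', 'R', 't', 'shot']
wrist ['pixels', 'depth', 'intrinsics', 'tool_from_camera', 'shot']
```

View pics/scene0.png

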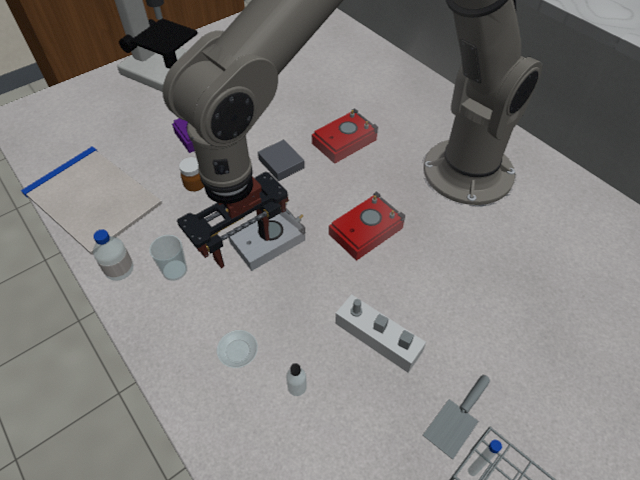

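View pics/side0.png

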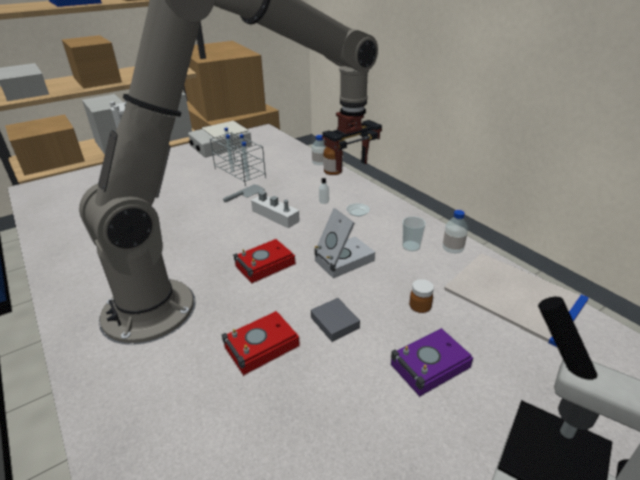

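View pics/wrist0.png

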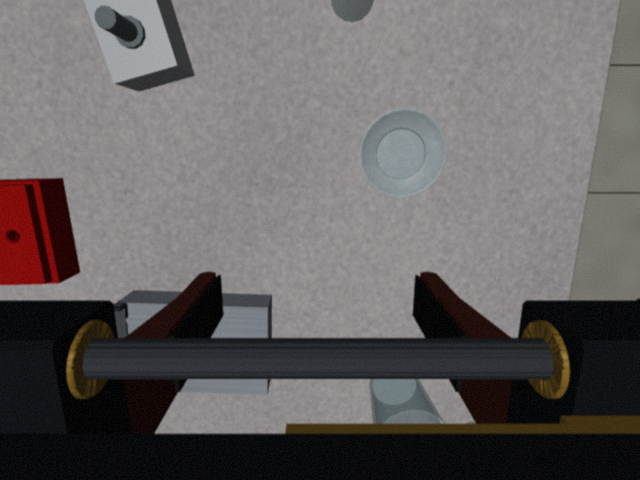

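The scene picture shows the open grey clamp at (268,238), partly under the gripper. The stand is at (380,330), with the round collared pin at its near end (357,307) and square plugs at (381,324) and (405,340). The red and purple clamps are look-alikes. In the side picture the clamp is at (345,250) and the stand at (275,208).

```bash
cat > h.py <<'E'
from station import readout, vision, spotter
import cv2,numpy as np
def w2p(p,X):
    c=p["R"]@np.asarray(X)+p["t"]; q=p["intrinsics"]@c; return q[:2]/q[2],c[2]
def cloud(p,mask=None,st=None):
    d=p["depth"]; ok=d>0
    if mask is not None: ok&=mask
    v,u=np.nonzero(ok); K=p["intrinsics"]; z=d[v,u]
    C=np.stack([(u-K[0,2])*z/K[0,0],(v-K[1,2])*z/K[1,1],z],1)
    if "R" in p: return (C-p["t"])@p["R"],u,v
    T=p["tool_from_camera"]; C=C@T[:3,:3].T+T[:3,3]
    return C@np.array(st["eef_rot"]).T+np.array(st["tool_pos"]),u,v
E
python3 - <<'E'
from h import *
for n in ("scene","side"):
    p=vision.get_image(n)
    for t in ("clamp","clamp_hole","clamp_hinge","cover_hole","cover_face","stand","pin","pin_tip","pin_grip","plug_a"):
        r=spotter.tip_of(t,p)
        for a in r[:4]: print(n,t,round(a["p"],2),np.round(a["xyz"],4),np.round(w2p(p,a["xyz"])[0]))
E
```

```text
scene clamp 0.91 [ 0.3448 -0.0168  0.0026] [365. 230.]
scene clamp 0.77 [ 0.5471 -0.134  -0.0063] [268. 243.]
scene clamp 0.75 [ 0.1803 -0.2881  0.0034] [345. 140.]
scene clamp_hole 0.95 [ 0.2344 -0.2851  0.0317] [331. 142.]
scene clamp_hole 0.77 [ 0.596  -0.1353  0.0305] [249. 244.]
scene clamp_hole 0.74 [ 0.3918 -0.0181  0.0349] [350. 231.]
scene clamp_hole 0.67 [ 0.5069  0.2115 -0.0009] [378. 337.]
scene clamp_hinge 0.81 [ 0.2701 -0.0182  0.0334] [389. 207.]
scene clamp_hinge 0.81 [ 0.1156 -0.2887  0.0403] [363. 120.]
scene clamp_hinge 0.56 [ 0.4742 -0.1288  0.0371] [293. 218.]
scene cover_hole 0.74 [ 0.5169 -0.5645  0.0471] [186. 126.]
scene cover_hole 0.7 [ 0.3874 -0.0123  0.0436] [353. 229.]
scene cover_hole 0.6 [ 0.2334 -0.2894  0.0429] [330. 137.]
scene cover_face 0.93 [ 0.3612 -0.0145  0.0431] [361. 223.]
scene cover_face 0.76 [ 0.5111 -0.1397  0.1242] [275. 198.]
scene cover_face 0.76 [ 0.2033 -0.2872  0.0436] [339. 133.]
scene cover_face 0.72 [ 0.4842 -0.5655  0.0477] [196. 121.]
scene stand 0.93 [0.5056 0.2096 0.0008] [378. 335.]
scene pin 0.65 [0.5224 0.1547 0.0096] [355
[... 1174 characters left out ...]
5124 -0.5647  0.0431] [448. 344.]
side cover_hole 0.67 [ 0.5311 -0.1374  0.1469] [341. 221.]
side cover_hole 0.58 [ 0.3929 -0.0109  0.0423] [278. 247.]
side cover_face 0.89 [ 0.3637 -0.0136  0.0456] [270. 250.]
side cover_face 0.83 [ 0.2053 -0.2875  0.0447] [268. 328.]
side cover_face 0.57 [ 0.512  -0.1292  0.1183] [334. 230.]
side cover_face 0.55 [ 0.4852 -0.5624  0.0435] [439. 348.]
side stand 0.81 [ 0.5077  0.2144 -0.0016] [275. 216.]
side pin 0.39 [0.527  0.1564 0.0092] [288. 218.]
side pin_tip 0.58 [0.5233 0.1565 0.0104] [287. 218.]
side pin_grip 0.48 [0.5203 0.1557 0.0713] [285. 203.]
side plug_a 0.55 [0.4959 0.2676 0.0093] [265. 208.]
side plug_a 0.4 [0.505  0.215  0.0137] [274. 212.]
```

Run:
```python
import numpy as np,cv2
a=cv2.imread("pics/scene0.png")[180:390,180:460]; b=cv2.imread("pics/side0.png")[170:300,220:400]
a=cv2.resize(a,(560,420),interpolation=2); b=cv2.resize(b,(720,520),interpolation=2)
cv2.imwrite("pics/crA.png",a);cv2.imwrite("pics/crB.png",b)
```

```text
(no output)
```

View pics/crA.png

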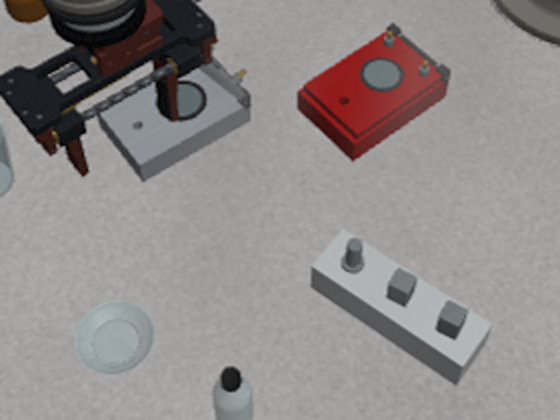

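View pics/crB.png

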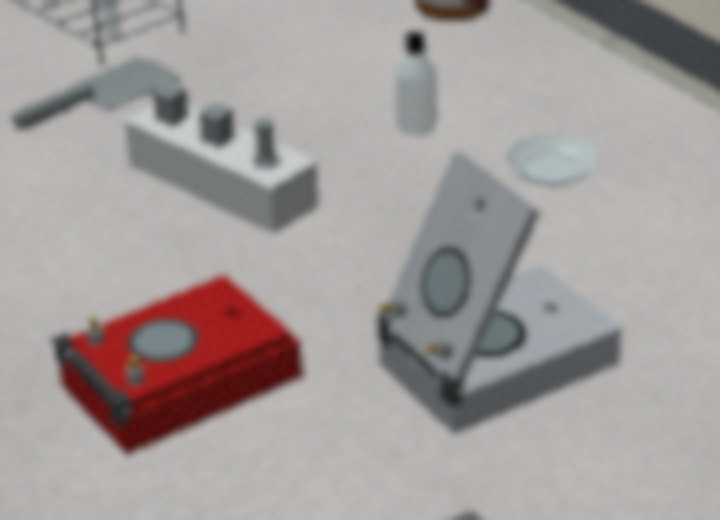

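The clamp meant is the grey aluminium one, side (345,250), open, at about (0.548,-0.134) with the hinge at x≈0.475 and a cover angle of about 1.05. The others are red at (265,258) and (260,340) and purple at (430,360). The pin is the round one with a collar, scene (357,307), at about (0.523,0.156). Now I move behind the cover with the fingers shut.

Emit:
arm_command([
  {"gripper":0,"x":-27,"y":-41},
  {"gripper":0,"x":-54,"y":-82},
  {"gripper":0,"x":-81,"y":-123},
  {"gripper":0,"x":-108,"y":-164},
  {"gripper":0,"x":-134,"y":-205},
], newtons=20)

```text
invalid input at $.plan[0]: expected keys gripper, x, y, z, roll
```

Run:
```python
from h import *
s=readout.get_state(); print(s["t"],np.round(s["tool_pos"],4),np.round(s["eef_rot"],3).tolist(),s["width"],np.round(s["force"],2))
p=vision.get_image("scene"); cv2.imwrite("pics/s1.png",cv2.resize(p["pixels"][:,:,::-1][150:400,150:450],(720,600)))
for t in ("clamp","clamp_hole","clamp_hinge","cover_hole","cover_face"):
    for a in spotter.tip_of(t,p):
        if .45<a["xyz"][0]<.65 and abs(a["xyz"][1]+.134)<.03: print(t,a["p"],np.round(a["xyz"],4))
# cloud top of base
for n in ("scene","side"):
    p=vision.get_image(n)
    X,u,v=cloud(p); m=(abs(X[:,0]-.55)<.1)&(abs(X[:,1]+.134)<.08)&(abs(X[:,2]-.034)<.004)
    Y=X[m,:2]; print(n,len(Y),Y.min(0),Y.max(0),np.median(X[m,2]))
    b=cv2.minAreaRect((Y*1000).astype(np.float32)); print(b)
    m=(abs(X[:,0]-.52)<.1)&(abs(X[:,1]-.21)<.13)&(abs(X[:,2]-.046)<.004)
    Y=X[m,:2]; print(n,len(Y),np.median(X[m,2]))
    b=cv2.minAreaRect((Y*1000).astype(np.float32)); print(b)
    m=(abs(X[:,0]-.52)<.06)&(abs(X[:,1]-.21)<.13)&(X[:,2]>.06)&(X[:,2]<.09)
    Y=X[m]; print(np.round(Y[:,:][::max(1,len(Y)//25)],3).tolist())
```

```text
1.25 [0.675  0.     0.2337] [[-0.0, 1.0, 0.0], [1.0, 0.0, 0.0], [0.0, 0.0, -1.0]] 1.0006552492838494 [ 0.53  0.26 -0.35]
clamp 0.73 [ 0.5459 -0.1355 -0.0064]
clamp_hole 0.95 [ 0.5979 -0.1399  0.0311]
clamp_hinge 0.73 [ 0.4755 -0.1326  0.0393]
cover_face 0.51 [ 0.5125 -0.1375  0.122 ]
scene 1585 [ 0.47447921 -0.18232567] [ 0.62581926 -0.08194842] 0.03454781543583126
((548.4496459960938, -131.89537048339844), (96.36652374267578, 151.69927978515625), 87.59215545654297)
scene 1789 0.04634108543169964
((509.7666931152344, 212.0431671142578), (59.474021911621094, 180.40780639648438), 14.358074188232422)
[[0.522, 0.15, 0.086], [0.519, 0.158, 0.086], [0.523, 0.162, 0.088], [0.524, 0.163, 0.082], [0.526, 0.163, 0.076], [0.531, 0.158, 0.063], [0.5, 0.206, 0.075], [0.502, 0.211, 0.077], [0.515, 0.206, 0.076], [0.516, 0.211, 0.081], [0.512, 0.214, 0.076], [0.509, 0.217, 0.074], [0.51, 0.223, 0.079], [0.523, 0.21, 0.066], [0.518, 0.216, 0.066], [0.518, 0.219, 0.062], [0.495, 0.258, 0.077], [0.484, 0.268, 0.076], [0.497, 0.263, 0.075], [0.495, 0.267, 0.074], [0.495, 0.271, 0.076], [0.493, 0.275, 0
[... 329 characters left out ...]
625, 207.75250244140625), (59.32614517211914, 179.91307067871094), 16.189430236816406)
[[0.492, 0.273, 0.076], [0.492, 0.266, 0.075], [0.482, 0.272, 0.072], [0.493, 0.253, 0.077], [0.484, 0.26, 0.073], [0.477, 0.27, 0.067], [0.49, 0.258, 0.068], [0.481, 0.263, 0.065], [0.498, 0.259, 0.06], [0.485, 0.256, 0.062], [0.507, 0.208, 0.076], [0.493, 0.211, 0.076], [0.508, 0.203, 0.074], [0.497, 0.213, 0.07], [0.512, 0.205, 0.069], [0.495, 0.202, 0.072], [0.516, 0.206, 0.062], [0.524, 0.15, 0.086], [0.496, 0.198, 0.069], [0.518, 0.153, 0.082], [0.498, 0.201, 0.063], [0.515, 0.149, 0.081], [0.512, 0.15, 0.078], [0.511, 0.15, 0.074], [0.513, 0.153, 0.069], [0.515, 0.151, 0.065], [0.518, 0.149, 0.061]]
```

View pics/s1.png

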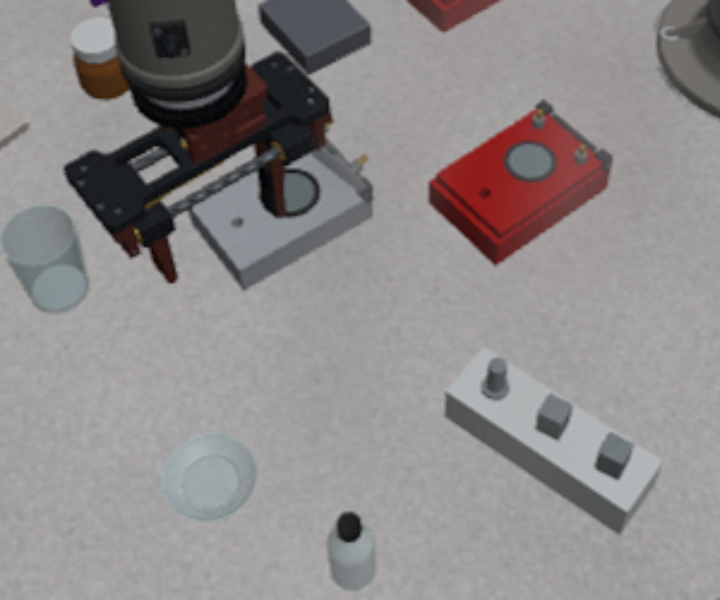

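The view hasn't changed: clamp at crop (285,215), pin at (495,375). The call was refused because every row needs all five keys, so I resend it.

Emit:
arm_command([
  {"gripper":0,"x":-27,"y":-41,"z":0,"roll":0},
  {"gripper":0,"x":-54,"y":-82,"z":0,"roll":0},
  {"gripper":0,"x":-81,"y":-123,"z":0,"roll":0},
  {"gripper":0,"x":-108,"y":-164,"z":0,"roll":0},
  {"gripper":0,"x":-133,"y":-205,"z":0,"roll":0},
], newtons=20)

```text
t: 2.15
tool_pos: [0.4683, -0.1342, 0.2338]
eef_rot: [[0.0, 1.0, 0.001], [1.0, -0.0, -0.0], [-0.0, 0.001, -1.0]]
force: [-0.4, -0.3, 0.1]
width: 0.583
```

Emit:
arm_command([
  {"gripper":0,"x":0,"y":0,"z":20,"roll":0},
  {"gripper":0,"x":0,"y":0,"z":40,"roll":0},
  {"gripper":0,"x":0,"y":0,"z":60,"roll":0},
  {"gripper":0,"x":0,"y":0,"z":82,"roll":0},
  {"gripper":0,"x":0,"y":0,"z":102,"roll":0},
])

```text
t: 2.65
tool_pos: [0.4701, -0.133, 0.131]
eef_rot: [[0.0, 1.0, 0.001], [1.0, -0.0, -0.0], [-0.0, 0.001, -1.0]]
force: [0.8, -0.8, 0.4]
width: 0.128
```

Run:
```python
from h import *
s=readout.get_state(); print(s["t"],np.round(s["tool_pos"],4),s["width"],np.round(s["force"],2))
p=vision.get_image("side"); cv2.imwrite("pics/s2.png",cv2.resize(p["pixels"][:,:,::-1][150:300,230:430],(800,600)))
for t in ("cover_hole","cover_face"):
    for a in spotter.tip_of(t,p):
        if .45<a["xyz"][0]<.65 and abs(a["xyz"][1]+.134)<.03: print(t,a["p"],np.round(a["xyz"],4))
```

```text
2.65 [ 0.4701 -0.133   0.131 ] 0.12765830436768244 [ 0.82 -0.78  0.41]
cover_hole 0.75 [ 0.5291 -0.1379  0.1452]
cover_face 0.89 [ 0.5135 -0.1284  0.1189]
cover_face 0.19 [ 0.597  -0.1364  0.0347]
```

View pics/s2.png

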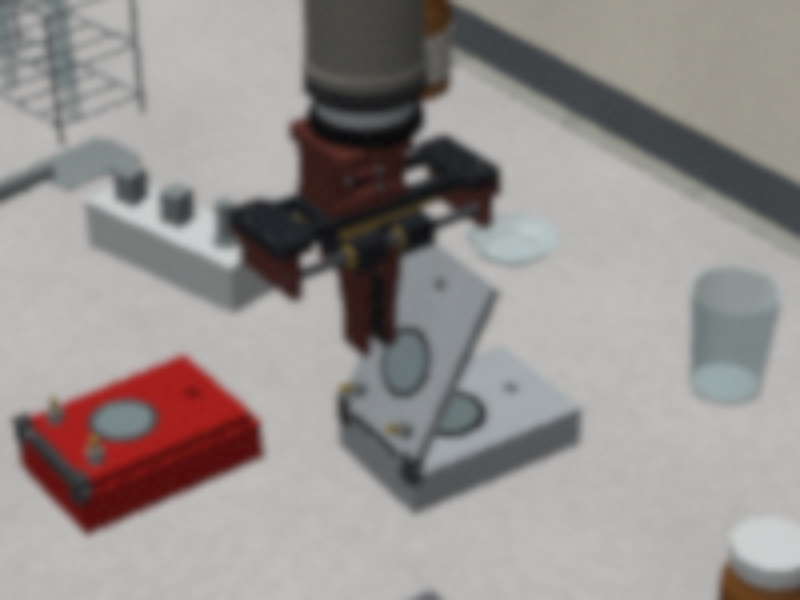

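The fingers, nearly shut, are at crop (370,340) in front of the cover's outer face, and the gripper body clears the cover's edge. Next I push along an arc about the hinge.

Emit:
arm_command([
  {"gripper":0,"x":0,"y":14,"z":0,"roll":0},
  {"gripper":0,"x":0,"y":30,"z":0,"roll":0},
  {"gripper":0,"x":0,"y":39,"z":5,"roll":0},
  {"gripper":0,"x":0,"y":46,"z":9,"roll":0},
  {"gripper":0,"x":0,"y":52,"z":14,"roll":0},
])

```text
t: 3.3
tool_pos: [0.5231, -0.1331, 0.1179]
eef_rot: [[0.0, 1.0, 0.001], [1.0, -0.0, -0.0], [-0.0, 0.001, -1.0]]
force: [-1.4, -0.1, 2.8]
width: 0.007
```

Emit:
arm_command([
  {"gripper":0,"x":0,"y":6,"z":6,"roll":0},
  {"gripper":0,"x":0,"y":11,"z":12,"roll":0},
  {"gripper":0,"x":0,"y":15,"z":18,"roll":0},
  {"gripper":0,"x":0,"y":19,"z":25,"roll":0},
  {"gripper":0,"x":0,"y":22,"z":32,"roll":0},
])

```text
t: 3.8
tool_pos: [0.5444, -0.133, 0.085]
eef_rot: [[0.0, 1.0, 0.0], [1.0, -0.0, -0.0], [-0.0, 0.0, -1.0]]
force: [0.1, 0.5, 2.2]
width: 0.008
```

Run:
```python
from h import *
s=readout.get_state(); print(s["t"],np.round(s["tool_pos"],4),s["width"],np.round(s["force"],2))
p=vision.get_image("side"); cv2.imwrite("pics/s3.png",cv2.resize(p["pixels"][:,:,::-1][150:300,230:430],(800,600)))
```

```text
3.8 [ 0.5444 -0.133   0.085 ] 0.0082266616984244 [0.06 0.53 2.24]
```

View pics/s3.png

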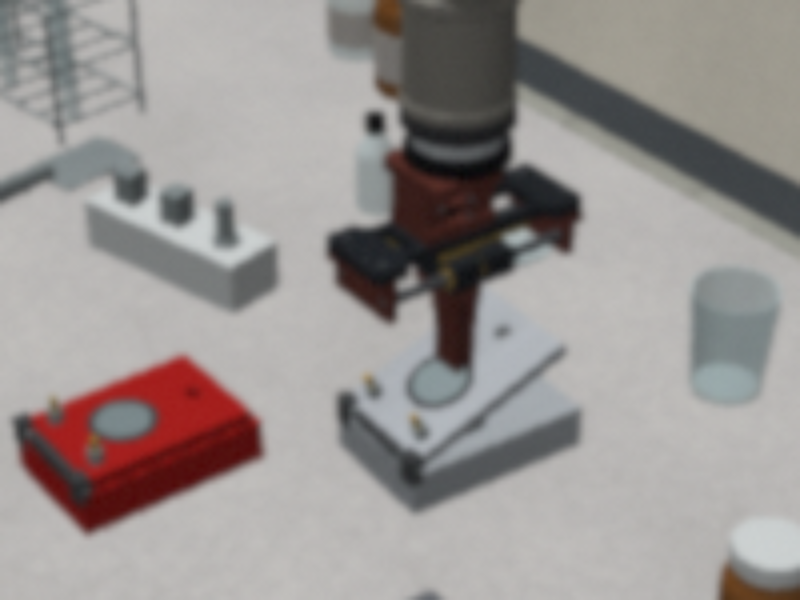

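The cover follows and is now at about 20°, with the fingertips at crop (455,365). I push the rest of the way down.

Emit:
arm_command([
  {"gripper":0,"x":0,"y":3,"z":8,"roll":0},
  {"gripper":0,"x":0,"y":5,"z":15,"roll":0},
  {"gripper":0,"x":0,"y":6,"z":21,"roll":0},
  {"gripper":0,"x":0,"y":7,"z":26,"roll":0},
  {"gripper":0,"x":0,"y":7,"z":29,"roll":0},
])

```text
t: 4.35
tool_pos: [0.5511, -0.133, 0.0561]
eef_rot: [[0.0, 1.0, -0.0], [1.0, -0.0, 0.0], [0.0, -0.0, -1.0]]
force: [0.8, 0.6, 1.2]
width: 0.001
```

Emit:
arm_command([
  {"gripper":0,"x":0,"y":0,"z":1,"roll":0},
  {"gripper":0,"x":0,"y":0,"z":2,"roll":0},
  {"gripper":0,"x":0,"y":0,"z":2,"roll":0},
])

```text
t: 4.65
tool_pos: [0.5511, -0.133, 0.0554]
eef_rot: [[0.0, 1.0, 0.0], [1.0, -0.0, 0.0], [0.0, 0.0, -1.0]]
force: [-1.9, 0.5, 6.2]
width: 0.004
```

Emit:
arm_command([
  {"gripper":0,"x":0,"y":0,"z":1,"roll":0},
  {"gripper":0,"x":0,"y":0,"z":2,"roll":0},
  {"gripper":0,"x":0,"y":0,"z":2,"roll":0},
])

```text
t: 4.95
tool_pos: [0.5511, -0.133, 0.0551]
eef_rot: [[0.0, 1.0, 0.0], [1.0, -0.0, 0.0], [0.0, 0.0, -1.0]]
force: [-7.7, 1.2, 24.2]
width: 0.004
```

The cover is shut: the tips stopped at 44 mm with 24 N. I lift and go towards the stand, keeping clear for a look at both holes and the pin.

Emit:
arm_command([
  {"gripper":0,"x":0,"y":0,"z":-40,"roll":0},
  {"gripper":40,"x":0,"y":0,"z":-85,"roll":0},
  {"gripper":40,"x":45,"y":-6,"z":-105,"roll":0},
  {"gripper":40,"x":94,"y":-12,"z":-110,"roll":0},
  {"gripper":40,"x":143,"y":-20,"z":-110,"roll":0},
])

```text
t: 5.45
tool_pos: [0.5315, 0.0113, 0.1643]
eef_rot: [[0.002, 1.0, 0.003], [1.0, -0.002, 0.0], [0.0, 0.003, -1.0]]
force: [0.5, 1.3, -0.2]
width: 0.328
```

Emit:
arm_command([
  {"gripper":40,"x":20,"y":-2,"z":0,"roll":0},
  {"gripper":40,"x":20,"y":-2,"z":0,"roll":0},
  {"gripper":40,"x":20,"y":-2,"z":0,"roll":0},
])

```text
t: 5.75
tool_pos: [0.5288, 0.0296, 0.1627]
eef_rot: [[-0.0, 1.0, -0.0], [1.0, 0.0, -0.001], [-0.001, -0.0, -1.0]]
force: [0.3, -1.3, 0.1]
width: 0.396
```

Run:
```python
from h import *
s=readout.get_state(); print(s["t"],np.round(s["tool_pos"],4),s["width"],np.round(s["force"],2))
for n in ("wrist","scene","side"):
    s=readout.get_state()
    p=vision.get_image(n); np.savez(n+"4.npz",st_pos=s["tool_pos"],st_rot=s["eef_rot"],**p)
    I=p["pixels"][:,:,::-1]
    cv2.imwrite(f"pics/{n}4.png",I if n=="wrist" else cv2.resize(I[170:360,200:440] if n=="scene" else I[170:300,230:400],(720,570)))
    for t in ("clamp","clamp_hole","cover_hole","pin","pin_tip","pin_grip","stand","plug_a"):
      for a in spotter.tip_of(t,p):
        X=a["xyz"]
        if .45<X[0]<.65 and (abs(X[1]+.134)<.03 or abs(X[1]-.2)<.1): print(n,t,round(a["p"],2),np.round(X,4))
```

```text
5.75 [0.5288 0.0296 0.1627] 0.3964976629375619 [ 0.27 -1.29  0.12]
wrist clamp 0.58 [ 0.5427 -0.131   0.0011]
wrist clamp_hole 0.59 [ 0.5947 -0.1382  0.0328]
wrist pin 0.98 [0.52   0.1507 0.0116]
wrist pin_grip 0.79 [0.5197 0.1607 0.0749]
scene clamp 0.9 [ 0.5478 -0.1373 -0.0063]
scene clamp_hole 0.74 [ 0.4728 -0.13    0.0393]
scene clamp_hole 0.6 [ 0.5985 -0.1347  0.03  ]
scene cover_hole 0.56 [ 0.5974 -0.1354  0.0423]
scene pin 0.48 [0.5208 0.1561 0.013 ]
scene pin_tip 0.71 [0.4908 0.2643 0.013 ]
scene pin_tip 0.58 [0.5261 0.1573 0.0117]
scene pin_tip 0.47 [ 0.4734 -0.1289  0.0378]
scene pin_tip 0.3 [ 0.596  -0.139   0.0404]
scene pin_grip 0.56 [0.5234 0.1551 0.0757]
scene stand 0.87 [ 5.080e-01  2.116e-01 -1.000e-04]
scene stand 0.71 [ 0.5484 -0.1353 -0.0048]
scene plug_a 0.73 [0.4917 0.2665 0.0148]
scene plug_a 0.61 [0.5101 0.2121 0.0132]
side clamp 0.83 [ 0.5478 -0.1347 -0.0009]
side clamp_hole 0.78 [ 0.5963 -0.1356  0.039 ]
side clamp_hole 0.56 [0.5261 0.1562 0.0137]
side cover_hole 0.79 [ 0.5972 -0.1385  0.0426]
side cover_hole 0.54 [0.4954 0.2679 0.0108]
side pin 0.67 [ 0.5623 -0.1332  0.041 ]
side pin 0.58 [0.5231 0.1576 0.011 ]
side pin_tip 0.45 [0.526  0.1552 0.0114]
side pin_tip 0.35 [ 5.102e-01  2.141e-01 -5.000e-04]
side pin_grip 0.49 [0.5226 0.1534 0.0736]
side stand 0.68 [ 0.5098  0.2134 -0.0009]
side plug_a 0.44 [0.5094 0.2152 0.0151]
side plug_a 0.38 [0.4959 0.2679 0.0111]
```

View pics/wrist4.png

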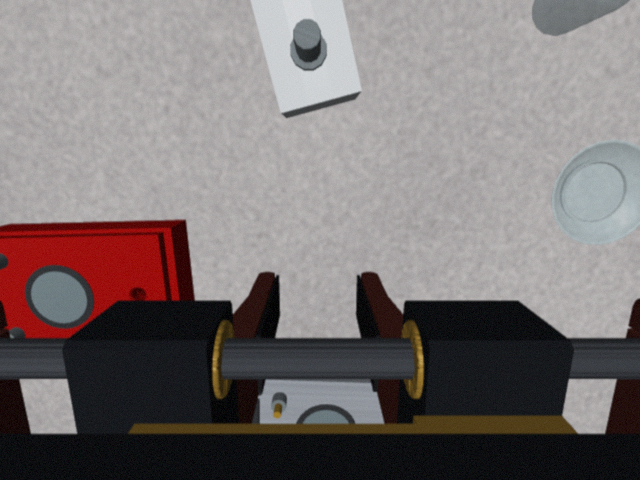

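View pics/scene4.png

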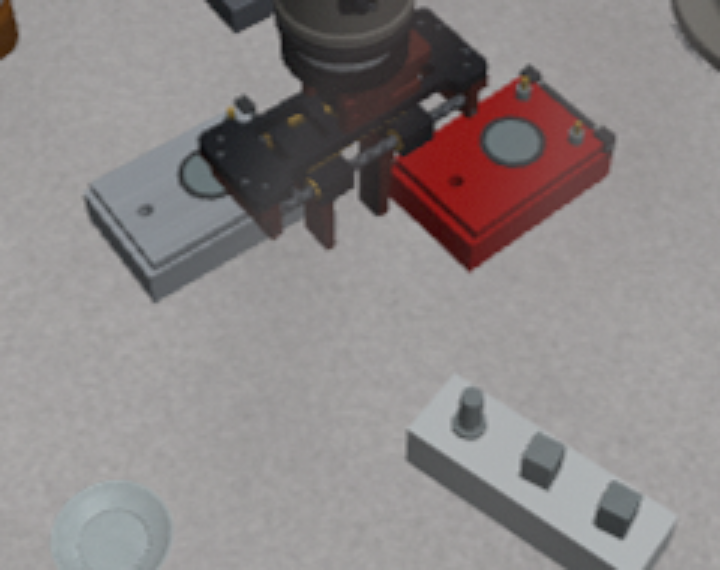

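View pics/side4.png

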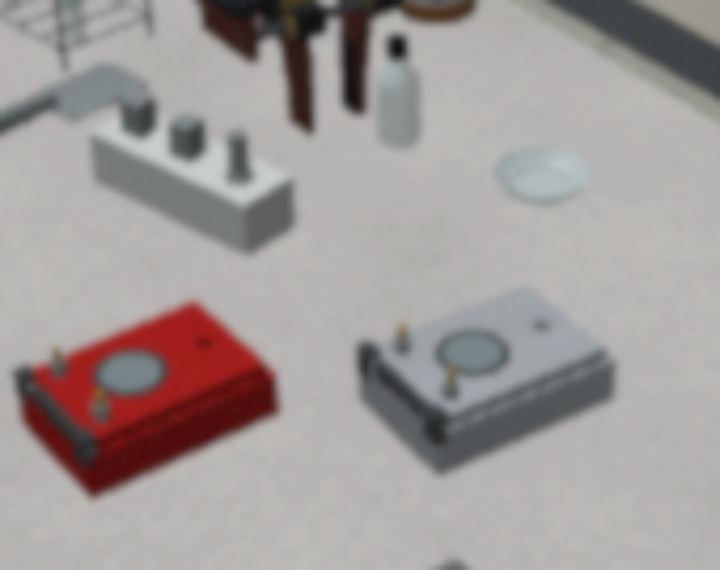

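The cover lies flat on the base in both pictures. Its hole is at scene px (248.7,240) and side px (357.7,244). The pin's top is at wrist px (307,32) and its collar at (309,50). I compute the positions.

Run:
```python
from h import *
def ray(p,uv,z,st=None):
    d=np.linalg.inv(p["intrinsics"])@np.array([*uv,1.])
    if "R" in p: o=-p["R"].T@p["t"]; d=p["R"].T@d
    else:
        T=p["tool_from_camera"];R=p["st_rot"]; o=R@T[:3,3]+p["st_pos"]; d=R@T[:3,:3]@d
    return o+d*(z-o[2])/d[2]
W,S,D=[dict(np.load(n+"4.npz")) for n in ("wrist","scene","side")]
# refine dark hole centroid
for n,p,c in (("scene",S,(248.7,240)),("side",D,(357.7,244.1))):
    g=cv2.cvtColor(p["pixels"],cv2.COLOR_RGB2GRAY).astype(float)
    u0,v0=map(round,c); w=g[v0-5:v0+6,u0-6:u0+7]; k=np.clip(np.median(w)-8-w,0,None)
    vv,uu=np.mgrid[v0-5:v0+6,u0-6:u0+7]; uv=((k*uu).sum()/k.sum(),(k*vv).sum()/k.sum())
    print(n,uv,"hole",ray(p,uv,.044),ray(p,uv,.042))
print("pin top wrist",ray(W,(307,32),.085),"collar",ray(W,(309,50),.051))
for n,p in (("W",W),("S",S),("D",D)):
    X,u,v=cloud(p,None,None if n!="W" else dict(eef_rot=p["st_rot"],tool_pos=p["st_pos"]))
    m=(np.hypot(X[:,0]-.522,X[:,1]-.156)<.02)&(X[:,2]>.08)&(X[:,2]<.092)
    if m.sum(): print(n,m.sum(),"top",X[m].mean(0), X[m].min(0),X[m].max(0), u[m].mean(),v[m].mean())
    m=(np.hypot(X[:,0]-.522,X[:,1]-.156)<.025)&(X[:,2]>.055)&(X[:,2]<.078)
    if m.sum(): print(n,m.sum(),"side",X[m].mean(0))
    m=(abs(X[:,0]-.55)<.1)&(abs(X[:,1]+.134)<.07)&(abs(X[:,2]-.044)<.004)
    Y=X[m,:2]
    if len(Y)>50: print(n,len(Y),"cover",np.median(X[m,2]),cv2.minAreaRect((Y*1000).astype(np.float32)))
cv2.imwrite("pics/wz.png",cv2.resize(W["pixels"][:110,240:380,::-1],(700,550),interpolation=2))
```

```text
scene (np.float64(248.2859375), np.float64(239.61875)) hole [ 0.59503539 -0.13614601  0.044     ] [ 0.59438009 -0.13754978  0.042     ]
side (np.float64(357.2874493927126), np.float64(243.76923076923077)) hole [ 0.59155508 -0.13950524  0.044     ] [ 0.59338565 -0.13730921  0.042     ]
pin top wrist [0.52286548 0.15565522 0.085     ] collar [0.52315839 0.15443369 0.051     ]
W 739 top [0.52266072 0.15430748 0.08504805] [0.5149984  0.14688283 0.08012347] [0.5300375  0.16208324 0.08749313] 306.6359945872801 34.62922868741543
W 217 side [0.52312748 0.14870462 0.06726818]
W 5095 cover 0.04431422266615595 ((529.57275390625, -109.79296875), (43.915252685546875, 109.41956329345703), 88.47217559814453)
S 51 top [0.52495359 0.15708964 0.08468827] [0.51755765 0.14899282 0.08013982] [0.53156666 0.16493977 0.0889472 ] 356.47058823529414 302.4901960784314
S 40 side [0.5280484  0.16024092 0.06715061]
S 1253 cover 0.04452642285019345 ((544.8734130859375, -136.0308837890625), (99.50968170166016, 146.88330078125), 88.49864959716797)
D 11 top [0.51808432 0.15431621 0.08297271] [0.51166046 0.14642428 0.08040267] [0.52631921 0.16234025 0.08584779] 284.90909090909093 200.63636363636363
D 30 side [0.51556004 0.15039388 0.06649286]
D 867 cover 0.042544296413863605 ((539.912353515625, -136.50848388671875), (101.95800018310547, 147.46156311035156), 88.38861083984375)
```

View pics/wz.png

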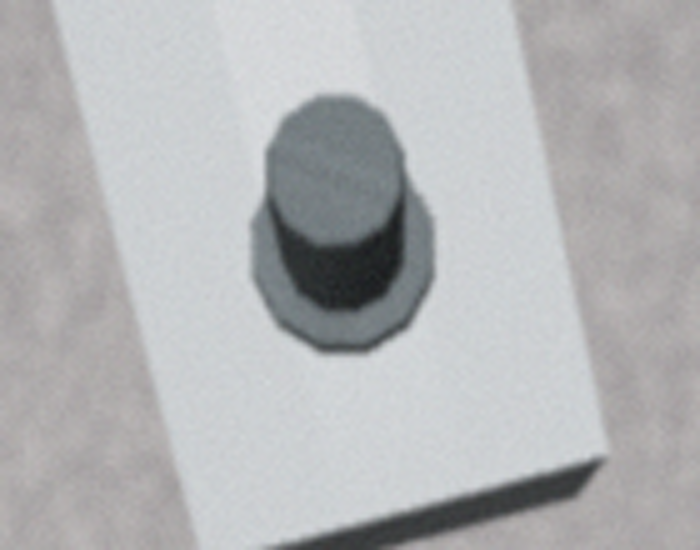

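The enlarged crop confirms a round grip with a collar at px (307,34), so this is the pin, at (0.523,0.155). The scene and side views disagree by about 3 mm on the hole. I look at the hole with the wrist camera from the same relative position as the pin, so that calibration bias cancels.

Emit:
arm_command([
  {"gripper":40,"x":-45,"y":12,"z":0,"roll":0},
  {"gripper":40,"x":-90,"y":24,"z":0,"roll":0},
  {"gripper":40,"x":-135,"y":36,"z":0,"roll":0},
  {"gripper":40,"x":-180,"y":48,"z":0,"roll":0},
  {"gripper":40,"x":-225,"y":60,"z":0,"roll":0},
])

```text
t: 7.6
tool_pos: [0.5893, -0.1968, 0.1627]
eef_rot: [[-0.0, 1.0, 0.0], [1.0, 0.0, 0.0], [0.0, 0.0, -1.0]]
force: [0.2, 0.8, -0.1]
width: 0.401
```

Emit:
arm_command([
  {"gripper":40,"x":-40,"y":7,"z":0,"roll":0},
  {"gripper":40,"x":-67,"y":11,"z":0,"roll":0},
  {"gripper":40,"x":-67,"y":11,"z":0,"roll":0},
  {"gripper":40,"x":-67,"y":11,"z":0,"roll":0},
])

```text
t: 8.0
tool_pos: [0.5998, -0.262, 0.1623]
eef_rot: [[0.001, 1.0, -0.001], [1.0, -0.001, 0.001], [0.001, -0.001, -1.0]]
force: [-0.2, 0.2, -1.0]
width: 0.396
```

```bash
cat >> h.py <<'E'
def ray(p,uv,z):
    d=np.linalg.inv(p["intrinsics"])@np.array([*uv,1.])
    if "R" in p: o=-p["R"].T@p["t"]; d=p["R"].T@d
    else:
        T=p["tool_from_camera"];R=p["st_rot"]; o=R@T[:3,3]+p["st_pos"]; d=R@T[:3,:3]@d
    return o+d*(z-o[2])/d[2]
E
python3 - <<'E'
from h import *
s=readout.get_state(); print(s["t"],np.round(s["tool_pos"],4),np.round(s["dq"],2))
p=vision.get_image("wrist"); p["st_pos"]=np.array(s["tool_pos"]);p["st_rot"]=np.array(s["eef_rot"]); np.savez("wrist5.npz",**p)
cv2.imwrite("pics/wrist5.png",p["pixels"][:,:,::-1])
for t in ("clamp_hole","cover_hole"):
  for a in spotter.tip_of(t,p): print(t,a["p"],np.round(a["xyz"],4))
E
```

```text
8.0 [ 0.5998 -0.262   0.1623] [-1.76 -0.62 -1.69  0.9  -0.3   0.03 -0.06]
clamp_hole 0.67 [ 0.5974 -0.1411  0.0345]
clamp_hole 0.56 [ 0.5946 -0.1369  0.0473]
cover_hole 0.84 [ 0.5955 -0.1368  0.0471]
```

View pics/wrist5.png

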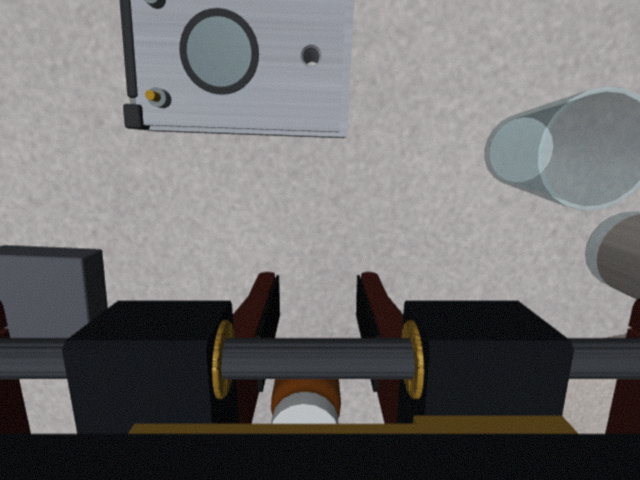

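The wrist picture shows the shut cover with its hole at px (311,55) and the beaker at (560,150), well clear. I fit the hole.

Run:
```python
from h import *
p=dict(np.load("wrist5.npz")); c=p["pixels"][35:78,290:335,::-1]
cv2.imwrite("pics/wz5.png",cv2.resize(c,(720,688),interpolation=2)[:600])
g=cv2.cvtColor(p["pixels"],cv2.COLOR_RGB2GRAY).astype(float)
X,u,v=None,None,None
for th in (110,120,130,140):
    m=(g[40:72,296:328]<th).astype(np.uint8); cs,_=cv2.findContours(m,cv2.RETR_EXTERNAL,cv2.CHAIN_APPROX_NONE)
    k=max(cs,key=cv2.contourArea)
    (x,y),r=cv2.minEnclosingCircle(k); b=cv2.boundingRect(k)
    uv=(x+296,y+40); print(th,uv,r,b,ray(p,uv,.044))
print(np.median(g[40:72,296:328]), p["intrinsics"][0,0])
W=dict(np.load("wrist4.npz")); print(ray(W,(307,33.8),.085),ray(W,(308.6,50.5),.051))
```

```text
110 (310.3685255050659, 54.6035852432251) 9.957685470581055 (5, 5, 19, 19) [ 0.59499366 -0.13823675  0.044     ]
120 (310.3571424484253, 54.64285755157471) 10.321962356567383 (5, 5, 19, 20) [ 0.59498608 -0.13826037  0.044     ]
130 (310.2073173522949, 54.59756088256836) 10.74821662902832 (4, 4, 21, 21) [ 0.594888   -0.13823305  0.044     ]
140 (310.6413040161133, 54.90217399597168) 11.407915115356445 (4, 4, 22, 23) [ 0.59517163 -0.1384165   0.044     ]
149.0 377.54293808074374
[0.52286061 0.15475926 0.085     ] [0.52290215 0.15414178 0.051     ]
```

View pics/wz5.png

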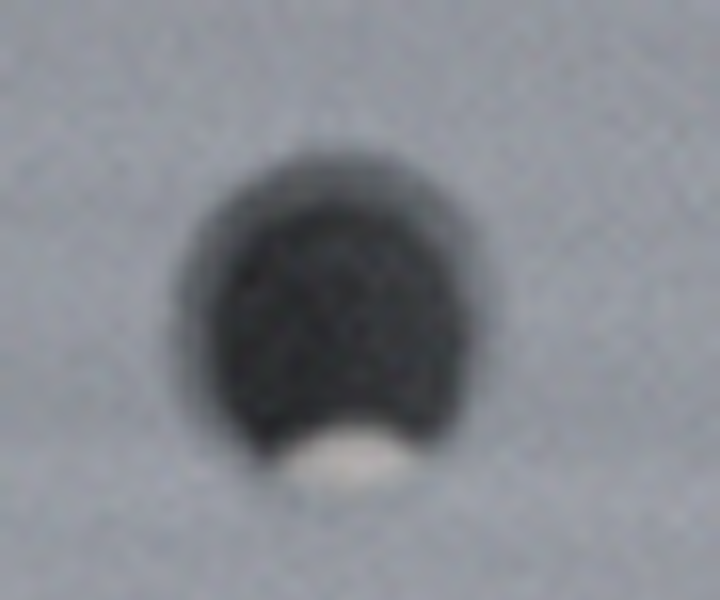

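Hole centre is (0.595,-0.1385) and pin axis (0.523,0.1545), both by the wrist camera. Now to the pin.

Emit:
arm_command([
  {"gripper":40,"x":45,"y":-8,"z":0,"roll":0},
  {"gripper":40,"x":90,"y":-16,"z":0,"roll":0},
  {"gripper":40,"x":135,"y":-24,"z":0,"roll":0},
  {"gripper":40,"x":180,"y":-32,"z":0,"roll":0},
  {"gripper":40,"x":225,"y":-40,"z":0,"roll":0},
])

```text
t: 8.65
tool_pos: [0.5591, -0.0337, 0.163]
eef_rot: [[-0.002, 1.0, 0.0], [1.0, 0.002, 0.001], [0.001, 0.0, -1.0]]
force: [0.4, 0.1, 0.4]
width: 0.399
```

Emit:
arm_command([
  {"gripper":40,"x":45,"y":-9,"z":0,"roll":0},
  {"gripper":40,"x":90,"y":-18,"z":0,"roll":0},
  {"gripper":40,"x":135,"y":-27,"z":0,"roll":0},
  {"gripper":40,"x":180,"y":-34,"z":0,"roll":0},
  {"gripper":40,"x":191,"y":-37,"z":0,"roll":0},
])

```text
t: 9.15
tool_pos: [0.5208, 0.1617, 0.1631]
eef_rot: [[-0.01, 1.0, 0.0], [1.0, 0.01, 0.003], [0.003, 0.0, -1.0]]
force: [0.1, 0.1, 0.6]
width: 0.399
```

Emit:
arm_command([
  {"gripper":40,"x":0,"y":0,"z":0,"roll":0},
  {"gripper":40,"x":0,"y":0,"z":0,"roll":0},
  {"gripper":40,"x":0,"y":0,"z":0,"roll":0},
])

```text
t: 9.45
tool_pos: [0.5233, 0.1519, 0.1627]
eef_rot: [[0.003, 1.0, 0.0], [1.0, -0.003, -0.001], [-0.001, 0.0, -1.0]]
force: [-0.6, -0.1, 0.4]
width: 0.402
```

Emit:
arm_command([
  {"gripper":40,"x":0,"y":0,"z":25,"roll":0},
  {"gripper":40,"x":0,"y":0,"z":50,"roll":0},
  {"gripper":40,"x":0,"y":0,"z":70,"roll":0},
  {"gripper":40,"x":0,"y":0,"z":85,"roll":0},
  {"gripper":40,"x":0,"y":0,"z":96,"roll":0},
])

```text
t: 9.95
tool_pos: [0.523, 0.1519, 0.0655]
eef_rot: [[0.003, 1.0, -0.001], [1.0, -0.003, -0.001], [-0.001, -0.001, -1.0]]
force: [-0.2, 0.5, -0.8]
width: 0.399
```

Emit:
arm_command([
  {"gripper":40,"x":0,"y":0,"z":0,"roll":0},
  {"gripper":40,"x":0,"y":0,"z":0,"roll":0},
])

```text
t: 10.15
tool_pos: [0.5234, 0.1534, 0.067]
eef_rot: [[0.001, 1.0, 0.0], [1.0, -0.001, -0.0], [-0.0, 0.0, -1.0]]
force: [0.8, 0.8, 0.2]
width: 0.403
```

Run:
```python
from h import *
s=readout.get_state(); print(s["t"],np.round(s["tool_pos"],4),s["width"],np.round(s["force"],2))
a=vision.get_image("scene")["pixels"][250:370,290:450,::-1];b=vision.get_image("side")["pixels"][140:260,210:370,::-1]
cv2.imwrite("pics/g6.png",np.hstack([cv2.resize(a,(400,300),interpolation=2),cv2.resize(b,(400,300),interpolation=2)]))
```

```text
10.15 [0.5234 0.1534 0.067 ] 0.4025740992307756 [0.84 0.82 0.15]
```

View pics/g6.png

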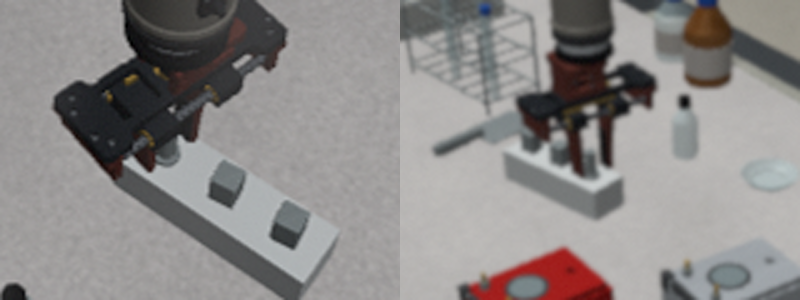

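In both views the pin (left (168,150), right (590,160)) stands between the fingers, and both plugs are untouched. Now I close.

Emit:
arm_command([
  {"gripper":0,"x":1,"y":0,"z":0,"roll":0},
  {"gripper":0,"x":1,"y":0,"z":0,"roll":0},
  {"gripper":0,"x":1,"y":0,"z":0,"roll":0},
  {"gripper":0,"x":1,"y":0,"z":0,"roll":0},
  {"gripper":0,"x":1,"y":0,"z":0,"roll":0},
], newtons=50)

```text
t: 10.75
tool_pos: [0.5232, 0.1552, 0.067]
eef_rot: [[-0.0, 1.0, 0.0], [1.0, 0.0, 0.0], [0.0, 0.0, -1.0]]
force: [-0.4, 0.4, 4.4]
width: 0.174
```

Emit:
arm_command([
  {"gripper":0,"x":0,"y":0,"z":0,"roll":0},
  {"gripper":0,"x":0,"y":0,"z":0,"roll":0},
  {"gripper":0,"x":0,"y":0,"z":0,"roll":0},
])

```text
t: 11.05
tool_pos: [0.5232, 0.1552, 0.067]
eef_rot: [[-0.0, 1.0, 0.0], [1.0, 0.0, 0.0], [0.0, 0.0, -1.0]]
force: [-1.2, -0.1, 5.0]
width: 0.173
```

Gripped (opening 15 mm on the 16 mm grip). I lift straight out.

Emit:
arm_command([
  {"gripper":0,"x":0,"y":0,"z":-12,"roll":0},
  {"gripper":0,"x":0,"y":0,"z":-30,"roll":0},
  {"gripper":0,"x":0,"y":0,"z":-50,"roll":0},
  {"gripper":0,"x":0,"y":0,"z":-70,"roll":0},
  {"gripper":0,"x":0,"y":0,"z":-90,"roll":0},
])

```text
t: 11.55
tool_pos: [0.5228, 0.1548, 0.1578]
eef_rot: [[0.0, 1.0, -0.0], [1.0, -0.0, -0.0], [-0.0, -0.0, -1.0]]
force: [0.2, -0.3, -0.6]
width: 0.176
```

Run:
```python
from h import *
s=readout.get_state(); print(s["t"],np.round(s["tool_pos"],4),s["width"],np.round(s["force"],2))
ps={}
for n in ("scene","side"):
    p=vision.get_image(n); ps[n]=p
    for t in ("pin_tip","pin_grip"):
      for a in spotter.tip_of(t,p)[:3]: print(n,t,round(a["p"],2),np.round(a["xyz"],4))
a=ps["scene"]["pixels"][220:370,270:470,::-1];b=ps["side"]["pixels"][120:270,200:400,::-1]
cv2.imwrite("pics/g7.png",np.hstack([cv2.resize(a,(400,300),interpolation=2),cv2.resize(b,(400,300),interpolation=2)]))
```

```text
11.55 [0.5228 0.1548 0.1578] 0.17633648949485795 [ 0.22 -0.32 -0.57]
scene pin_tip 0.46 [0.5244 0.158  0.1041]
scene pin_grip 0.58 [ 0.5643 -0.1416  0.0453]
side pin_tip 0.63 [ 0.5476 -0.1333 -0.0013]
side pin_tip 0.6 [0.5234 0.156  0.1021]
side pin_grip 0.58 [0.5213 0.1526 0.1633]
```

View pics/g7.png

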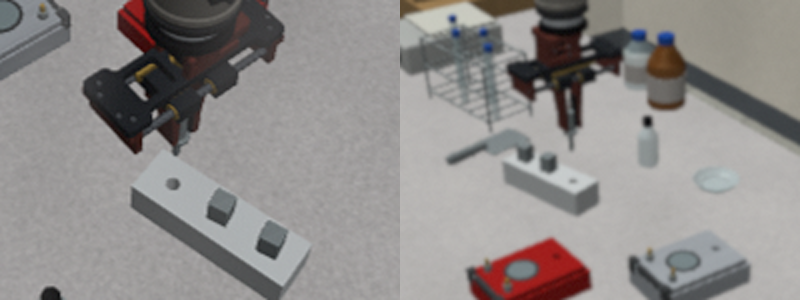

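The pin is out and held upright, its tip at (0.524,0.157,0.103). The stand shows its hole empty and both plugs in place. I carry it over the cover's hole.

Emit:
arm_command([
  {"gripper":0,"x":-40,"y":10,"z":0,"roll":0},
  {"gripper":0,"x":-80,"y":20,"z":0,"roll":0},
  {"gripper":0,"x":-120,"y":30,"z":0,"roll":0},
  {"gripper":0,"x":-160,"y":40,"z":0,"roll":0},
  {"gripper":0,"x":-200,"y":49,"z":0,"roll":0},
])

```text
t: 12.35
tool_pos: [0.5715, -0.0466, 0.1553]
eef_rot: [[-0.0, 1.0, -0.002], [1.0, 0.0, -0.0], [-0.0, -0.002, -1.0]]
force: [0.4, 0.5, -0.3]
width: 0.173
```

Emit:
arm_command([
  {"gripper":0,"x":-40,"y":10,"z":0,"roll":0},
  {"gripper":0,"x":-75,"y":18,"z":0,"roll":0},
  {"gripper":0,"x":-93,"y":23,"z":10,"roll":0},
  {"gripper":0,"x":-93,"y":23,"z":20,"roll":0},
  {"gripper":0,"x":-93,"y":23,"z":35,"roll":0},
])

```text
t: 12.85
tool_pos: [0.5946, -0.1373, 0.1202]
eef_rot: [[0.0, 1.0, -0.001], [1.0, -0.0, 0.001], [0.001, -0.001, -1.0]]
force: [-0.1, 0.1, -0.9]
width: 0.172
```

Emit:
arm_command([
  {"gripper":0,"x":0,"y":0,"z":8,"roll":0},
  {"gripper":0,"x":0,"y":0,"z":8,"roll":0},
  {"gripper":0,"x":0,"y":0,"z":8,"roll":0},
])

```text
t: 13.15
tool_pos: [0.5949, -0.1366, 0.1134]
eef_rot: [[-0.002, 1.0, -0.001], [1.0, 0.002, 0.0], [0.0, -0.001, -1.0]]
force: [-0.1, 0.6, -0.4]
width: 0.173
```

Run:
```python
from h import *
s=readout.get_state(); print(s["t"],np.round(s["tool_pos"],4),s["width"],np.round(s["force"],2))
ps={}
for n in ("scene","side"):
    p=vision.get_image(n); ps[n]=p
    for t in ("pin_tip","cover_hole"):
      for a in spotter.tip_of(t,p)[:3]: print(n,t,round(a["p"],2),np.round(a["xyz"],4))
a=ps["scene"]["pixels"][200:275,210:310,::-1];b=ps["side"]["pixels"][205:280,310:410,::-1]
cv2.imwrite("pics/g8.png",np.hstack([cv2.resize(a,(400,300),interpolation=2),cv2.resize(b,(400,300),interpolation=2)]))
```

```text
13.15 [ 0.5949 -0.1366  0.1134] 0.17260652260095471 [-0.13  0.65 -0.42]
scene pin_tip 0.74 [ 0.3732 -0.3246 -0.0028]
scene pin_tip 0.47 [ 0.5943 -0.133   0.0584]
scene cover_hole 0.87 [ 0.3923 -0.0126  0.045 ]
scene cover_hole 0.8 [ 0.5153 -0.566   0.0427]
scene cover_hole 0.73 [ 0.2314 -0.2883  0.0429]
side pin_tip 0.54 [ 0.6    -0.1351  0.0575]
side cover_hole 0.95 [ 0.39   -0.0123  0.0438]
side cover_hole 0.78 [ 0.5972 -0.1367  0.0447]
side cover_hole 0.75 [ 0.513  -0.5641  0.0425]
```

View pics/g8.png

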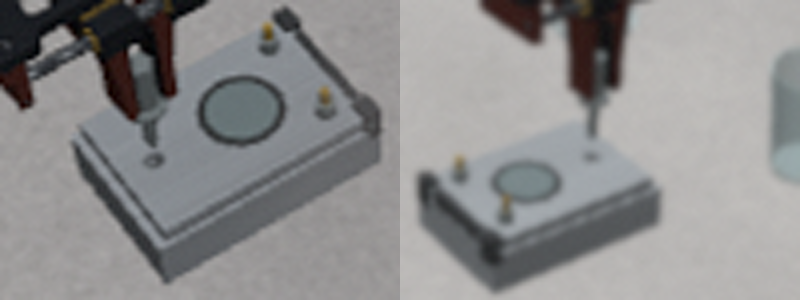

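The tip is about 14 mm above the hole, and the pin's line runs into the hole in both views: left tip (152,147), hole (154,159); right tip (592,137), hole (592,156). I lower it slowly.

Emit:
arm_command([
  {"gripper":0,"x":0,"y":0,"z":5,"roll":0},
  {"gripper":0,"x":0,"y":0,"z":10,"roll":0},
  {"gripper":0,"x":0,"y":0,"z":14,"roll":0},
  {"gripper":0,"x":0,"y":0,"z":18,"roll":0},
  {"gripper":0,"x":0,"y":0,"z":18,"roll":0},
])

```text
t: 13.95
tool_pos: [0.5945, -0.1379, 0.0948]
eef_rot: [[0.0, 1.0, -0.001], [1.0, -0.0, 0.0], [0.0, -0.001, -1.0]]
force: [-0.6, -0.2, -0.9]
width: 0.174
```

Emit:
arm_command([
  {"gripper":0,"x":0,"y":0,"z":4,"roll":0},
  {"gripper":0,"x":0,"y":0,"z":8,"roll":0},
  {"gripper":0,"x":0,"y":0,"z":12,"roll":0},
  {"gripper":0,"x":0,"y":0,"z":16,"roll":0},
  {"gripper":0,"x":0,"y":0,"z":16,"roll":0},
])

```text
t: 14.45
tool_pos: [0.5946, -0.1379, 0.0789]
eef_rot: [[0.0, 1.0, -0.001], [1.0, -0.0, 0.0], [0.0, -0.001, -1.0]]
force: [-0.0, -0.3, -0.5]
width: 0.167
```

Emit:
arm_command([
  {"gripper":0,"x":0,"y":0,"z":3,"roll":0},
  {"gripper":0,"x":0,"y":0,"z":6,"roll":0},
  {"gripper":0,"x":0,"y":0,"z":9,"roll":0},
  {"gripper":0,"x":0,"y":0,"z":12,"roll":0},
  {"gripper":0,"x":0,"y":0,"z":12,"roll":0},
])

```text
t: 14.95
tool_pos: [0.5947, -0.1379, 0.0671]
eef_rot: [[0.0, 1.0, -0.001], [1.0, -0.0, 0.0], [0.0, -0.001, -1.0]]
force: [0.6, 0.5, -0.4]
width: 0.172
```

Emit:
arm_command([
  {"gripper":0,"x":0,"y":0,"z":1,"roll":0},
  {"gripper":0,"x":0,"y":0,"z":2,"roll":0},
  {"gripper":0,"x":0,"y":0,"z":3,"roll":0},
  {"gripper":0,"x":0,"y":0,"z":3,"roll":0},
])

```text
t: 15.35
tool_pos: [0.5951, -0.138, 0.065]
eef_rot: [[0.0, 1.0, 0.0], [1.0, -0.0, 0.0], [0.0, 0.0, -1.0]]
force: [-1.2, -0.7, 2.4]
width: 0.174
```

Contact is at TCP z = 0.065, as expected for a seated collar. I add push.

Emit:
arm_command([
  {"gripper":0,"x":0,"y":0,"z":0.5,"roll":0},
  {"gripper":0,"x":0,"y":0,"z":1,"roll":0},
  {"gripper":0,"x":0,"y":0,"z":1,"roll":0},
  {"gripper":0,"x":0,"y":0,"z":1,"roll":0},
])

```text
t: 15.75
tool_pos: [0.5952, -0.138, 0.0649]
eef_rot: [[0.0, 1.0, 0.0], [1.0, -0.0, 0.0], [0.0, 0.0, -1.0]]
force: [-4.6, 0.6, 11.6]
width: 0.172
```

Emit:
arm_command([
  {"gripper":0,"x":0,"y":0,"z":0,"roll":0},
  {"gripper":0,"x":0,"y":0,"z":0,"roll":0},
  {"gripper":0,"x":0,"y":0,"z":0,"roll":0},
])

```text
t: 16.05
tool_pos: [0.5952, -0.138, 0.0649]
eef_rot: [[0.0, 1.0, 0.001], [1.0, -0.0, 0.0], [0.0, 0.001, -1.0]]
force: [-3.7, 1.7, 10.8]
width: 0.172
```

Run:
```python
from h import *
s=readout.get_state(); print(s["t"],np.round(s["tool_pos"],4),s["width"],np.round(s["force"],2))
ps={n:vision.get_image(n) for n in ("scene","side")}
a=ps["scene"]["pixels"][200:275,210:310,::-1];b=ps["side"]["pixels"][205:280,310:410,::-1]
r0=np.hstack([cv2.resize(a,(400,300),interpolation=2),cv2.resize(b,(400,300),interpolation=2)])
r1=np.hstack([cv2.resize(ps[n]["pixels"][:,:,::-1],(400,300),interpolation=3) for n in ps])
cv2.imwrite("pics/g9.png",np.vstack([r0,r1]))
s=readout.get_state(); print(s["t"],np.round(s["force"],2))
```

```text
16.05 [ 0.5952 -0.138   0.0649] 0.17180022684004673 [-3.71  1.74 10.81]
16.15 [-4.17  0.78  9.6 ]
```

View pics/g9.png

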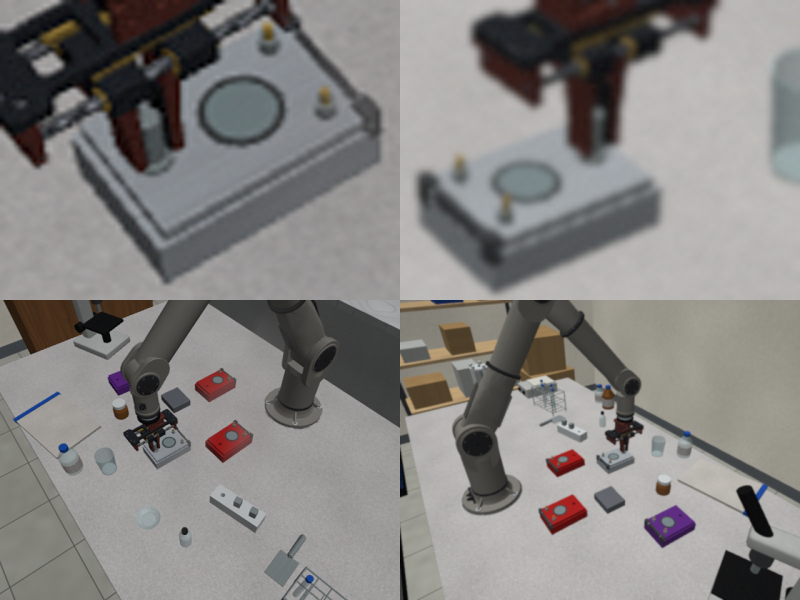

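The collar sits flat on the shut cover (upper left (155,160), upper right (595,155)), and everything else stands where it was. The push holds steady at about 10 N, so I hand in.

Run:
```python
from station import order, readout
print(order.job_done()); s=readout.get_state(); print(s["t"],s["tool_pos"],s["force"],s["width"])
```

```text
the job is handed in; nothing more can be done
None
the job is handed in; nothing more can be done
```

I swung the aluminium clamp's cover shut, put the round collared pin through both holes, and handed the job in at about 16 s with the gripper still holding and pushing. Handing in gave no verdict.

- **Cover:** it is shut. The fingertips stopped at 44 mm under 24 N, and it looked flat on the base in both fixed cameras.
- **Pin seating:** the gripper stopped at z = 0.065 m, the height expected for a seated collar, which puts the tip about 10 mm above the bench. The collar looked flat on the cover, and the pin had gone down without resistance until then.
- **Hold:** the downward push read 9.6–11.6 N. A sideways force of about 4 N along x also showed. The grip was set to 50 N, with the jaws at about 15 mm on the 16 mm grip.
- **Everything else:** the plugs and other things showed no visible movement.

One check disagreed: the scene and side cameras placed the hole about 3 mm apart. I used the wrist camera's measurement instead, at (0.595, -0.1385), and the pin went in on the first try.

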